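Load the tilting tube stand and wedge it up

TASK

Move the two long tubes, kept upright, from the white tube rack into the two wells of the tilting stand, closed end down and right to the bottom, and leave the short tube in the rack. Then slide the metal wedge along the bench, thin end first, between the stand's two rails and under the middle of the carrier's free front edge until that edge has just lifted off the rails, by about 5 mm. Finish like that with the wedge still gripped and holding the carrier up, so that a colleague can lock the hinge; do not touch the carrier then, and leave everything else on the bench where it is.

Things in the scene. Friction and masses are not known exactly. Their poses are not given: they have to be found in the camera images.
- stand: Tilting tube stand fixed to the bench: two aluminium rails (25 wide, 16 mm high, centred at y = +-52.5 mm, from x = -55 mm), 80 mm lane between them open in front, crossbar at x = +48 mm; on them a hinged white carrier (see front_edge). Origin: on the bench under the carrier's centre; x points from its free front edge (x = -65 mm) to the hinge (x = +60 mm, 21 mm up), y along the hinge
- carrier (a joint): hinge angle of the carrier in rad: 0 = its front part rests on the rails, positive = front edge raised. The free front edge is 125 mm from the hinge axis, so 0.04 rad lifts it 5 mm. Carrier about 0.45 kg, no spring; it falls back if unsupported
- well_a (a point): centre of the floor of one well, on the carrier at stand x = +25 mm, y = -32 mm, 26 mm above the bench with the carrier down. Well: round, 24 mm wide, 40 mm deep, vertical with the carrier down, chamfered mouth
- well_b (a point): the same for the other well, at stand y = +32 mm
- front_edge (a point): middle of the lower corner of the carrier's free front edge (stand x = -65 mm), 16 mm above the bench when down. Carrier: white plate 130 x 130 x 10 mm, its underside 16 mm above the bench; on it a grey block with the two wells, stand x = 0 to 50 mm, y = +-60 mm, top 66 mm above the bench
- wedge: loose aluminium wedge, 0.18 kg, 36 mm wide, 140 mm long, flat on the bench. x points to its thin end. Origin: on its underside below the middle of its grip. Heel block x = -20 to +20 mm, 33.5 mm high; on it an upright grey grip 26 mm long (x), 22 mm wide (y), from 33.5 to 81.5 mm high, to be pinched across y; ramp (slope 0.3) from 33.8 mm high at x = +20 mm down to the toe
- wedge_toe (a point): middle of the wedge's thin end, on its underside (wedge x = +120 mm), 3.8 mm thick there. The ramp first meets the carrier's edge with about 41 mm of the wedge beneath it; each further 10 mm lifts the edge 3 mm
- rack: white tube rack, fixed to the bench: block 160 (x) x 50 (y) x 46 mm high with three holes in a row at x = -50, 0 and +50 mm, 20 mm wide, 40 mm deep (floor 6 mm above the bench). Origin: centre of its underside; its x axis is the row
- tube_long_1: long tube, 100 mm long, 16 mm diameter, with a grey cap 18 mm in diameter and 18 mm high that ends it at the top; 25 g; stands in any one of the rack's holes. Origin: centre of its bottom end; z to the cap
- tube_long_2: the other long tube, identical; either tube may go in either well
- tube_short: short tube, same shape but 70 mm long; stays in the rack
- sanitiser: pump bottle, 64 mm diameter, 177 mm high, stays. Origin: centre of underside
- beaker: glass beaker, 66 mm diameter, 85 mm high, stays. Origin: centre of underside
- dish: covered flat dish, 92 mm diameter, 18 mm high, stays. Origin: centre of underside
- marker: marker pen lying on the bench, 135 mm long, 13 mm thick, stays. Origin: on its underside, 45 mm from its white end
- timer: flat timer, 60 x 60 x 22 mm, stays. Origin: centre of underside
- jar: amber jar, 52 mm diameter, 75 mm high, stays. Origin: centre of underside
Things that resemble listed ones, but are neither listed nor needed, are in the scene too. What is shaped like the tube_short but black is not meant.

How it is judged (in metres and radians):
On the way, in this order (a step that is already met when the one before it is completed fails the run):
1. both long tubes stand at the bottom of the two wells, the carrier still down ((((distance between tube_long_1 and well_a below 0.008 m and angle between the z axis of tube_long_1 and the z axis of stand, either way round below 0.32 rad) and (distance between tube_long_2 and well_b below 0.008 m and angle between the z axis of tube_long_2 and the z axis of stand, either way round below 0.32 rad)) or ((distance between tube_long_1 and well_b below 0.008 m and angle between the z axis of tube_long_1 and the z axis of stand, either way round below 0.32 rad) and (distance between tube_long_2 and well_a below 0.008 m and angle between the z axis of tube_long_2 and the z axis of stand, either way round below 0.32 rad))) and value of joint carrier below 0.008 rad), for 0.2 s.
2. the wedge has lifted the carrier's front edge off the rails (value of joint carrier between 0.016 and 0.076 rad and contact force between wedge and stand above 0.5 N and height (world z) of wedge between -0.003 and 0.003 m and angle between wedge's own z axis and vertical below 0.06 rad and x of wedge_toe in the frame of stand above -0.03 m and y of wedge_toe in the frame of stand between -0.035 and 0.035 m), for 0.2 s.
At the end, for the whole second after the job is handed in: long tubes on the well floors (8 mm), upright (0.32 rad); wedge flat on the bench, toe 35 mm or more under the carrier, within 35 mm of the middle; front edge 2 to 9.5 mm up, at rest on the wedge; fingers hold the wedge (over 1 N), robot off the stand; short tube in place (20 mm) (all of step 2 and (((distance between tube_long_1 and well_a below 0.008 m and angle between the z axis of tube_long_1 and the z axis of stand, either way round below 0.32 rad) and (distance between tube_long_2 and well_b below 0.008 m and angle between the z axis of tube_long_2 and the z axis of stand, either way round below 0.32 rad)) or ((distance between tube_long_1 and well_b below 0.008 m and angle between the z axis of tube_long_1 and the z axis of stand, either way round below 0.32 rad) and (distance between tube_long_2 and well_a below 0.008 m and angle between the z axis of tube_long_2 and the z axis of stand, either way round below 0.32 rad))) and contact force between the fingers and wedge above 1 N and contact force between each of the arm, the fingers and stand below 0.3 N and velocity of joint carrier between -0.05 and 0.05 rad/s and linear speed of wedge below 0.02 m/s and distance of tube_short from where it was at the start of the episode below 0.02 m and angle between tube_short's own z axis and vertical below 0.3 rad); the arm keeps its last pose, push and grip.
It fails at once if a long tube was laid over (tilted over 1 rad) (angle between any of tube_long_1, tube_long_2's own z axis and vertical above 1 rad).
It fails at once if the short tube was taken out or moved by more than 30 mm (distance of tube_short from where it was at the start of the episode above 0.03 m).
It fails at once if another thing on the bench was moved by more than 30 mm (distance of any of sanitiser, beaker, dish, marker, timer, jar from where it was at the start of the episode above 0.03 m).
It also fails if it takes over 59 s, if anything falls off the work surface, if the arm or the gripper's body presses on something with over 40 N, if the wrist force passes 120 N, or if a joint passes its speed limit or range.

ROBOT

A 6-joint arm with a two-finger parallel gripper is mounted at the origin on the work surface. World frame = base frame: x ahead of the robot, y to its left, z up, the work surface at z = 0. Lengths are in m, angles in degrees, forces in N, time in s.
With the tool pointing down it reaches from about 0.25 to 0.725 m from the base axis. Payload 9.7 kg.
Tool frame: the origin (TCP) lies at the very end of the fingers, on their centre line; the grasp point (between the pads) lies grasp_offset behind it (grasp_offset is the distance from the TCP to the grasp point, in m); z points along the fingers, y is the line along which they close (so a half turn about z gives the same grasp; the last joint's range is limited). The gripper opens to 85 mm and grips with 20 to 120 N. Pads are 22 mm wide; open, the fingers measure 114 mm over their backs; the gripper's body (76 mm by 85 mm) begins 54 mm behind the grasp point. The pads swing forward as they close: fully open they stand 13 mm farther back than shut.
Start: joints at [0, 4.979, 10.078, 95.1, 0, 90], TCP at [0.55, -0, 0.231] pointing down, gripper open.
Joint ranges: [-179.16, 179.16], [-48.56, 103.87], [-65.8, 70.77], [-126.05, 130.52], [-82.76, 87.17], [-180, 180]. Speed limits (degrees/s): [127.2, 127.2, 147.25, 180, 180, 180].

INTERFACE

Orientations are given as [roll, pitch, yaw] about the fixed x, y, z axes, in that order (R = Rz(yaw) Ry(pitch) Rx(roll)).
In Python, from workcell import get_obs, camera, calibration, job_done, recognise, cut_out, mark_of, grasp_offset gives the robot as it stands.
- The arm moves only by the tool servo_tool, never from a script. Its argument "moves" is a list of rows, each a list of 3 entries, a list of its own where there are three numbers: the turn, a rotation vector about the tool's x, y, z in degrees, then the shift along the tool's x, y, z in m, then the opening in per cent of the stroke, from 0 (shut) to 100 (fully open). In form: [[[ax, ay, az], [x, y, z], claw], ...]. A call has 1 to 12 rows; each row shifts and turns the commanded pose from where the row before left it, along the tool's axes as they then stand; what a row does not reach is not made up. A row lasts 1/10 s, in which the tool goes at most 50 mm and 8.59 degrees, less where a joint would pass 70% of its speed; a pose out of reach is approached as far as the arm can. A call is refused whole if a number of a shift passes 0.05 or a number of a turn 8.59, either way. A call with a gripper value outside its range is refused whole. The fingers move at their own pace and stop on an object; "force" is the grip in N (left out, the last holds). Time passes only in rows, so rows that do not move let the fingers close. It gives the time, the measured TCP pose, the force, the opening and the grip force at its end, in the units of the state.
- get_obs(): the state, without advancing time (a new reading comes with each control period).
- camera(name): name is "scene" or "side" or "wrist"; returns (picture, depth): 384x512x3 uint8, red, green, blue; 384x512 float32, m along the optical axis (not along the pixel's ray), 0 where there is no reading.
- calibration(name): a dict with "camera_matrix" (3x3 intrinsics, pixels), "R" (3x3) and "t" (3): a world point X has camera coordinates R X + t. Camera axes: x right, y down, z forward; pixel columns grow to the right and rows downward; lengths in m; the calibration is good to about 2 mm. A picture is of the moment at which its call begins: read the wrist's pose just before it. calibration takes no time and is no camera call; for the wrist camera it gives the pose at the moment of the call.
- job_done(): hands the job in; it is judged then, once.
Trained networks look in the newest picture that a camera, given by its name, has taken for a name from the list of things; names that differ only in an ending like _2 or _b are one class to them, and where a whole thing is asked for, a point or a joint stands for the part that bears it (a point fixed in the world has none). Each returns a list of dicts, best first, with "score" (0 to 1); they miss things now and then, are a little off and sometimes report something else, mostly with a low value. They report only what shows in the picture. A call takes as long as a camera call. They do not tell look-alikes from the thing itself.
- recognise(name, camera): "xyz" ([x, y, z] in m, in the coordinates of the camera as it stood for that picture, good to about 4 mm: the middle of the surface that is visible of it).
- cut_out(name, camera): "mask" (384x512 bool, what is visible of it).
- mark_of(name, camera): "xyz" ([x, y, z] in m, in the coordinates of the camera as it stood for that picture, good to about 4 mm: a listed point, or the origin of a listed thing).
The state is a dict: "time": time; "q": joint angles; "qd": joint speeds; "joint_efforts": joint torques, N m; "ee_pos": TCP position; "tcp_rot": TCP orientation; "wrist_force": force on the tool from outside, world axes, zero at the start; "torque": the same for the moment, N m; "opening": finger opening in m; "grasp_force": force on a finger pad.
Only numpy, scipy, OpenCV 4.12 (cv2) and the standard library are available. Lean on these libraries where they do the work, as an engineer would, in place of code of your own. Each camera call takes 0.05 s, during which the arm holds its last target. There are 200 camera calls.

## Working session

There is one attempt and no reset: what is moved stays moved. The work goes in short steps, Python scripts to look and compute and a tool call to move; the robot and the scene stay as the last step left them, time stands still between calls to the robot, and variables do not carry over. Pictures are saved under pics/ and viewed, at most 10 in all, crops included, and the job is handed in when it is done.

Besides the shell and the picture viewer there is one more tool, called after "Emit:" as name(argument=value, ...) on one line, values as JSON. servo_tool: Moves the arm, as the interface text tells. Its arguments: {"type":"object","properties":{"moves":{"type":"array"},"force":{"type":"number"}},"required":["moves"]}

```bash
mkdir -p pics; ls; cat > h.py <<'E'
import numpy as np, cv2
from workcell import *
def shot(n,f=None):
    c=calibration(n); p,d=camera(n)
    if f: cv2.imwrite('pics/'+f,p[:,:,::-1])
    return p,d,c
def w(c,x): return c['R'].T@(np.array(x)-c['t'])
def px(c,X):
    u=c['camera_matrix']@(c['R']@np.array(X)+c['t']); return (u[:2]/u[2]).round(0)
def cloud(d,c):
    K=c['camera_matrix']; v,u=np.mgrid[:d.shape[0],:d.shape[1]]
    P=np.stack([(u-K[0,2])/K[0,0]*d,(v-K[1,2])/K[1,1]*d,d],-1)
    return (P-c['t'])@c['R']
E
cat > a.py <<'E'
from h import *
print(get_obs(), grasp_offset if not callable(grasp_offset) else grasp_offset())
ims=[]
for n in ['scene','side']:
    p,d,c=shot(n); ims.append(p)
    for k in ['rack','tube_long_1','tube_short','well_a','front_edge','wedge','wedge_toe','stand']:
        for r in mark_of(k,n)[:4]:
            if r['score']>.2:
                X=w(c,r['xyz']); print(n,k,round(r['score'],2),X.round(3),px(c,X))
for n,p in zip(['scene','side'],ims): cv2.imwrite(f'pics/{n}0.png',cv2.resize(p,(800,600))[:,:,::-1])
E
python3 a.py
```

```text
pics
{'time': 0.0, 'q': array([-6.11281217e-04,  5.01221233e+00,  1.00344751e+01,  9.51001502e+01,
        1.36582496e-03,  8.99987173e+01]), 'qd': array([-0.0664275 , -0.09564449, -0.10496096, -0.05935412,  0.09231429,
        0.06365467]), 'joint_efforts': array([ 7.68234549e-04, -5.20392072e+01,  4.64802504e+01,  1.63646933e-02,
        2.23589603e-05, -6.77332673e-05]), 'ee_pos': array([5.49767647e-01, 9.28471100e-07, 2.30572592e-01]), 'tcp_rot': array([-1.79922113e+02, -1.36756739e-03,  9.00006696e+01]), 'wrist_force': array([-0.0058715 ,  0.34395387, -0.39917479]), 'torque': array([-0.0032541 , -0.00134393, -0.04432636]), 'grasp_force': 0.0, 'opening': 0.08541884014299851} 0.0187
scene rack 0.88 [0.549 0.34  0.001] [400. 279.]
scene tube_long_1 0.64 [ 0.331 -0.142 -0.002] [284. 170.]
scene tube_long_1 0.52 [0.505 0.346 0.005] [411. 268.]
scene tube_long_1 0.51 [0.548 0.339 0.004] [399. 278.]
scene tube_long_1 0.48 [0.599 0.338 0.005] [389. 290.]
scene tube_short 0.78 [ 0.681  0.347 -0.002] [376. 317.]
scene tube_short 0.77 [0.605 0.261 0.002] [358. 277.]
scene tube_short 0.49 [
[... 593 characters left out ...]
[171. 309.]
side tube_long_1 0.63 [0.503 0.351 0.007] [184. 318.]
side tube_long_1 0.57 [0.552 0.337 0.006] [171. 305.]
side tube_short 0.71 [ 0.336 -0.149  0.002] [318. 214.]
side tube_short 0.56 [0.607 0.262 0.001] [171. 276.]
side tube_short 0.53 [ 0.673  0.351 -0.001] [131. 291.]
side tube_short 0.48 [0.554 0.265 0.001] [187. 285.]
side well_a 0.9 [0.493 0.103 0.028] [236. 245.]
side well_a 0.82 [0.554 0.083 0.027] [221. 233.]
side front_edge 0.87 [0.499 0.004 0.012] [250. 225.]
side front_edge 0.58 [ 0.75   0.229 -0.002] [138. 248.]
side wedge 0.81 [ 0.601 -0.27   0.003] [261. 165.]
side wedge_toe 0.66 [ 0.622 -0.148 -0.003] [239. 185.]
side stand 0.66 [ 0.519  0.067 -0.003] [234. 240.]
```

View pics/scene0.png

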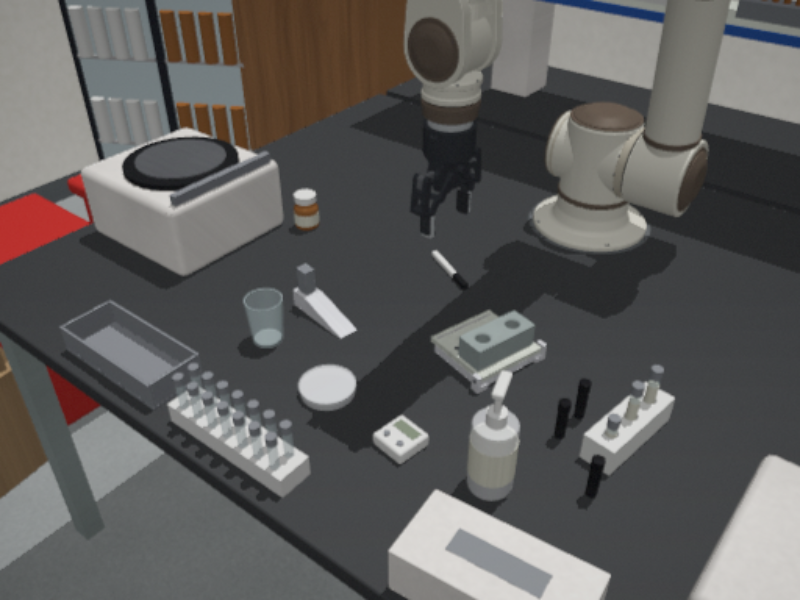

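View pics/side0.png

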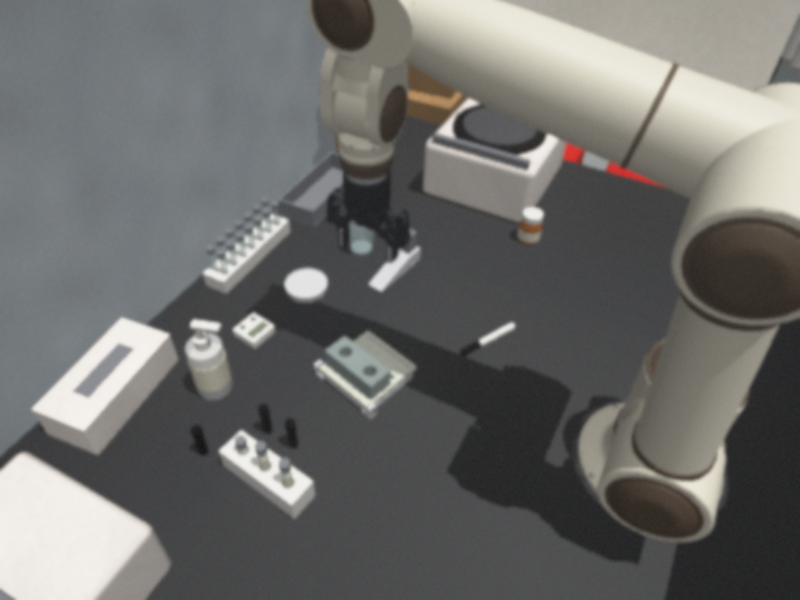

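The scene picture shows:
- The white rack with three tubes at about (628,425) of 800x600. The two taller tubes are at (657,370) and (638,388), nearer the robot. The short one is at (613,423).
- Look-alikes: black tubes at (562,417), (582,397) and (595,475), and another rack with many vials at (240,430).
- The stand at (490,345), its free edge towards the upper left, and the wedge at (320,300), pointing roughly at the stand.

Next I'll check with the wrist camera.

```bash
cat > b.py <<'E'
from h import *
import sys
from scipy.spatial.transform import Rotation as Ro
o=get_obs(); R=Ro.from_euler('xyz',o['tcp_rot'],degrees=True).as_matrix()
p,d,c=shot('wrist',sys.argv[1])
C=-c['R'].T@c['t']
print('cam in tool',(R.T@(C-o['ee_pos'])).round(3),'axis in tool',(R.T@c['R'].T[:,2]).round(2),'pos',C.round(3),o['ee_pos'].round(3),o['tcp_rot'].round(2),o['q'].round(0))
for k in sys.argv[2:]:
    for r in mark_of(k,'wrist')[:4]:
        if r['score']>.2:
            X=w(c,r['xyz']); print(k,round(r['score'],2),X.round(4),px(c,X))
np.savez('last.npz',d=d,K=c['camera_matrix'],R=c['R'],t=c['t'])
E
python3 b.py w0.png well_a front_edge wedge_toe
python3 - <<'E'
from h import *
p,d,c=shot('scene')
for k in ['sanitiser','beaker','dish','marker','timer','jar']:
    r=mark_of(k,'scene')
    if r: print(k,round(r[0]['score'],2),w(c,r[0]['xyz']).round(3))
E
```

```text
cam in tool [ 0.075  0.001 -0.141] axis in tool [-0.3   0.    0.96] pos [0.551 0.075 0.372] [ 0.55  -0.     0.231] [180.  -0.  90.] [-0.  5. 10. 95.  0. 90.]
well_a 0.84 [0.5521 0.0837 0.0229] [258.  97.]
well_a 0.8 [0.4898 0.0986 0.0286] [203.  83.]
front_edge 0.64 [0.4999 0.0064 0.014 ] [217. 161.]
wedge_toe 0.57 [ 0.6199 -0.143   0.0018] [303. 260.]
sanitiser 0.9 [0.75  0.229 0.003]
beaker 0.86 [ 0.712 -0.251  0.002]
dish 0.71 [ 0.711 -0.249  0.001]
marker 0.53 [ 0.331 -0.142 -0.004]
timer 0.87 [0.76  0.086 0.002]
jar 0.74 [ 0.379 -0.467 -0.001]
```

View pics/w0.png

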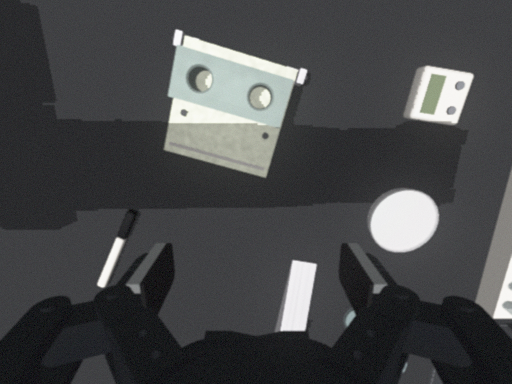

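The wrist picture shows the carrier with its wells at (203,80) and (260,97), the front edge at about (217,165) and the wedge toe at (303,262). The marker is at (118,245).

```bash
cat > rect.py <<'E'
from h import *
def rect(P,m,near,r):
    Q=P[m&(np.hypot(P[...,0]-near[0],P[...,1]-near[1])<r)]
    (c,s,a)=cv2.minAreaRect((Q[:,:2]*1000).astype(np.float32)); 
    return len(Q),np.round(c,1),np.round(s,1),round(a,2),np.median(Q[:,2]).round(4),Q[:,:2].mean(0).round(4)
E
python3 - <<'E'
from rect import *
z=np.load('last.npz'); c={'R':z['R'],'t':z['t'],'camera_matrix':z['K']}; P=cloud(z['d'],c)
Z=P[...,2]; ok=z['d']>0
print('block',rect(P,ok&(abs(Z-.066)<.006),(.52,.095),.075))
print('plate',rect(P,ok&(abs(Z-.026)<.005),(.51,.05),.08))
print('plate+',rect(P,ok&(Z>.022)&(Z<.074),(.51,.07),.11))
E
```

```text
block (5243, array([523.8,  91.8]), array([ 50.1, 120.3]), 74.31, np.float64(0.0641), array([0.5231, 0.0928]))
plate (6526, array([516.4,  65.7]), array([125.9, 130.2]), 74.42, np.float64(0.0242), array([0.5103, 0.0454]))
plate+ (13244, array([517.5,  69.1]), array([133.1, 155.9]), 74.31, np.float64(0.0251), array([0.5175, 0.0727]))
```

Emit:
servo_tool(moves=[[[0,0,8.5],[0.02,0,0],100],[[0,0,8.5],[0.02,0,0],100],[[0,0,8.5],[0.02,0,0],80],[[0,0,8.5],[0.02,0.0,0],60],[[0,0,8.5],[0.02,0.01,0],60]])

```text
time: 1.95
ee_pos: [0.5866, 0.0892, 0.2319]
tcp_rot: [180.0, -0.0, 47.2]
wrist_force: [0.8, -0.0, 1.2]
opening: 0.0512
grasp_force: 0.0
```

Emit:
servo_tool(moves=[[[0,0,8.5],[0.015,-0.0365,0],60],[[0,0,8.5],[0.009,-0.038,0],60],[[0,0,8.5],[0.0035,-0.039,0],60],[[0,0,8.5],[-0.002,-0.039,0],60],[[0,0,8.5],[-0.008,-0.0385,0],60],[[0,0,8.5],[-0.014,-0.037,0],60],[[0,0,2.5],[-0.019,-0.035,0],60],[[0,0,0],[0,0,0],60],[[0,0,0],[0,0,0],60]])

```text
time: 2.85
ee_pos: [0.4985, 0.1392, 0.2409]
tcp_rot: [-171.8, 1.5, 11.1]
wrist_force: [0.4, 0.1, -1.1]
opening: 0.0512
grasp_force: 0.0
```

```bash
python3 b.py w1.png rack tube_long_1 tube_short
python3 - <<'E'
from rect import *
z=np.load('last.npz'); c={'R':z['R'],'t':z['t'],'camera_matrix':z['K']}; P=cloud(z['d'],c)
Z=P[...,2]; ok=z['d']>0
print('rack',rect(P,ok&(abs(Z-.045)<.006),(.552,.342),.1))
m=(ok&(Z>.06)&(Z<.12)&(np.hypot(P[...,0]-.552,P[...,1]-.342)<.1)).astype(np.uint8)
n,l,s,_=cv2.connectedComponentsWithStats(m)
for i in range(1,n):
    if s[i,4]>40:
        Q=P[l==i]; top=np.percentile(Q[:,2],95); T=Q[Q[:,2]>top-.004]
        print(s[i],top.round(4),T.mean(0).round(4),((T.min(0)+T.max(0))/2).round(4),np.ptp(T,0).round(4))
E
```

```text
cam in tool [ 0.076  0.001 -0.141] axis in tool [-0.3  -0.    0.96] pos [0.581 0.134 0.378] [0.498 0.139 0.241] [-171.78    1.54   11.15] [ 11.   2.   8.  97.   8. 180.]
rack 0.93 [5.504e-01 3.377e-01 4.000e-04] [145.  89.]
tube_long_1 0.95 [0.5511 0.3406 0.002 ] [142.  88.]
tube_long_1 0.61 [0.502  0.3416 0.0084] [137. 125.]
tube_short 0.8 [ 0.6096  0.2586 -0.0049] [208.  53.]
tube_short 0.69 [0.6018 0.3282 0.0035] [153.  48.]
tube_short 0.65 [ 0.5536  0.2605 -0.0011] [200.  98.]
rack (4902, array([547.6, 310.3]), array([109.1, 160.2]), 81.83, np.float64(0.0442), array([0.5588, 0.3328]))
[109  28  24  21 371] 0.0752 [0.6011 0.3307 0.074 ] [0.6011 0.3308 0.0739] [0.0175 0.0176 0.0049]
[178  35  14  19 120] 0.0694 [0.607  0.2628 0.0681] [0.608  0.2621 0.068 ] [0.0147 0.012  0.0042]
[ 83  76  41  19 639] 0.105 [0.5519 0.3375 0.104 ] [0.5518 0.3384 0.1035] [0.0169 0.0176 0.0048]
[171  91  18  17 242] 0.0692 [0.5534 0.2621 0.068 ] [0.553  0.2624 0.0674] [0.0176 0.0167 0.0044]
[ 78 122  40  20 583] 0.1049 [0.5027 0.3444 0.1039] [0.5025 0.3453 0.1035] [0.0172 0.0174 0.005 ]
```

View pics/w1.png

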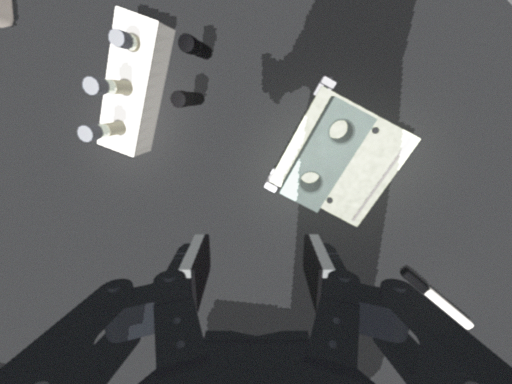

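```bash
cat > go.py <<'E'
# go.py claw x y z yaw [...]: rows to each target in turn
from h import *
import sys
from scipy.spatial.transform import Rotation as Ro
o=get_obs(); p=o['ee_pos']; R=Ro.from_euler('xyz',o['tcp_rot'],degrees=True)
a=list(map(float,sys.argv[1:])); k=a[0]; rows=[]
for i in range(1,len(a),4):
    T=np.array(a[i:i+3]); RT=Ro.from_euler('xyz',[180,0,a[i+3]],degrees=True)
    rv=(R.inv()*RT).as_rotvec(degrees=True); n=int(max(np.ceil(np.abs(rv).max()/8.5),np.ceil(np.linalg.norm(T-p)/.035),1))
    for j in range(n):
        s=R.inv().apply((T-p)/n); rows.append([(rv/n).round(2).tolist(),s.round(4).tolist(),k]); R=R*Ro.from_rotvec(rv/n,degrees=True)
    p=T
print(len(rows),str(rows).replace('-0.0,','0,').replace('0.0,','0,'))
E
python3 - <<'E'
from rect import *
z=np.load('last.npz'); c={'R':z['R'],'t':z['t'],'camera_matrix':z['K']}; P=cloud(z['d'],c)
Z=P[...,2]; ok=z['d']>0
print('block',rect(P,ok&(abs(Z-.065)<.005),(.524,.092),.075))
print('plate+',rect(P,ok&(abs(Z-.025)<.004),(.51,.07),.11))
E
python3 go.py 60 .552 .338 .2 172
```

```text
block (4382, array([523.4,  91.5]), array([ 50.5, 120.2]), 74.36, np.float64(0.0641), array([0.5275, 0.0907]))
plate+ (6917, array([517.2,  68.6]), array([133.9, 155.7]), 74.34, np.float64(0.0241), array([0.5196, 0.0556]))
19 [[[-0.22, -0.59, -8.45], [0.0048, -0.0093, 0.0034], 60.0], [[-0.22, -0.59, -8.45], [0.0062, -0.0085, 0.0033], 60.0], [[-0.22, -0.59, -8.45], [0.0074, -0.0075, 0.0032], 60.0], [[-0.22, -0.59, -8.45], [0.0085, -0.0064, 0.003], 60.0], [[-0.22, -0.59, -8.45], [0.0093, -0.005, 0.0029], 60.0], [[-0.22, -0.59, -8.45], [0.01, -0.0036, 0.0028], 60.0], [[-0.22, -0.59, -8.45], [0.0105, -0.0021, 0.0027], 60.0], [[-0.22, -0.59, -8.45], [0.0107, -0.0006, 0.0026], 60.0], [[-0.22, -0.59, -8.45], [0.0107, 0.001, 0.0025], 60.0], [[-0.22, -0.59, -8.45], [0.0105, 0.0025, 0.0024], 60.0], [[-0.22, -0.59, -8.45], [0.01, 0.004, 0.0023], 60.0], [[-0.22, -0.59, -8.45], [0.0093, 0.0055, 0.0022], 60.0], [[-0.22, -0.59, -8.45], [0.0084, 0.0068, 0.0021], 60.0], [[-0.22, -0.59, -8.45], [0.0074, 0.0079, 0.0021], 60.0], [[-0.22, -0.59, -8.45], [0.0061, 0.0089, 0.002], 60.0], [[-0.22, -0.59, -8.45], [0.0048, 0.0097, 0.002], 60.0], [[-0.22, -0.59, -8.45], [0.0033, 0.0103, 0.002], 60.0], [[-0.22, -0.59, -8.45], [0.0018, 0.0107, 0.002], 60.0], [[-0.22, -0.59, -8.45], [0.0002, 0.0108, 0.0021], 60.0]]
```

Emit:
servo_tool(moves=[[[-0.2,-0.6,-8.5],[0.005,-0.009,0.003],60],[[-0.2,-0.6,-8.5],[0.006,-0.0085,0.003],60],[[-0.2,-0.6,-8.5],[0.0075,-0.0075,0.003],60],[[-0.2,-0.6,-8.5],[0.0085,-0.0065,0.003],60],[[-0.2,-0.6,-8.5],[0.009,-0.005,0.003],60],[[-0.2,-0.6,-8.5],[0.01,-0.0035,0.003],60],[[-0.2,-0.6,-8.5],[0.0105,-0.002,0.003],60],[[-0.2,-0.6,-8.5],[0.0105,-0.0005,0.0025],60],[[-0.2,-0.6,-8.5],[0.0105,0.001,0.0025],60],[[-0.2,-0.6,-8.5],[0.0105,0.0025,0.0025],60],[[-0.2,-0.6,-8.5],[0.01,0.004,0.002],60],[[-0.2,-0.6,-8.5],[0.009,0.0055,0.002],60]])

```text
time: 4.25
ee_pos: [0.5317, 0.2643, 0.2153]
tcp_rot: [-176.6, -2.8, 113.7]
wrist_force: [1.1, 0.3, -0.3]
opening: 0.0513
grasp_force: 0.0
```

```bash
python3 go.py 60 .552 .338 .2 172
```

```text
7 [[[-0.24, -0.62, -8.31], [0.0084, 0.007, 0.0022], 60.0], [[-0.24, -0.62, -8.31], [0.0073, 0.0082, 0.0021], 60.0], [[-0.24, -0.62, -8.31], [0.006, 0.0091, 0.0021], 60.0], [[-0.24, -0.62, -8.31], [0.0047, 0.0099, 0.0021], 60.0], [[-0.24, -0.62, -8.31], [0.0032, 0.0104, 0.0021], 60.0], [[-0.24, -0.62, -8.31], [0.0017, 0.0108, 0.0021], 60.0], [[-0.24, -0.62, -8.31], [0.0002, 0.0109, 0.0021], 60.0]]
```

Emit:
servo_tool(moves=[[[-0.2,-0.6,-8.3],[0.0085,0.007,0.002],60],[[-0.2,-0.6,-8.3],[0.0075,0.008,0.002],60],[[-0.2,-0.6,-8.3],[0.006,0.009,0.002],60],[[-0.2,-0.6,-8.3],[0.0045,0.01,0.002],60],[[-0.2,-0.6,-8.3],[0.003,0.0105,0.002],60],[[-0.2,-0.6,-8.3],[0.0015,0.011,0.002],60],[[-0.2,-0.6,-8.3],[0,0.011,0.002],60],[[0,0,0],[0,0,0],60],[[0,0,0],[0,0,0],60]])

```text
time: 5.15
ee_pos: [0.5526, 0.3372, 0.2009]
tcp_rot: [-179.8, -0.3, 171.3]
wrist_force: [-0.2, 0.5, 1.2]
opening: 0.0511
grasp_force: 0.0
```

```bash
python3 go.py 60 .552 .338 .13 172 .552 .338 .078 172
python3 - <<'E'
from h import *
p,d,c=shot('wrist'); cv2.imwrite('pics/w2.png',p[120:384,100:420,::-1])
P=cloud(d,c); Z=P[...,2]
m=((d>0)&(Z>.085)&(Z<.112)&(np.hypot(P[...,0]-.53,P[...,1]-.342)<.07)).astype(np.uint8)
n,l,s,_=cv2.connectedComponentsWithStats(m)
for i in range(1,n):
    if s[i,4]>40:
        Q=P[l==i]; top=np.percentile(Q[:,2],90); T=Q[Q[:,2]>top-.003]
        print(s[i],top.round(4),T.mean(0).round(4),((T.min(0)+T.max(0))/2).round(4),np.ptp(T,0).round(4))
E
```

```text
5 [[[-0.07, -0.09, -0.22], [0.0001, 0.0003, 0.0236], 60.0], [[-0.07, -0.09, -0.22], [0.0002, 0.0003, 0.0236], 60.0], [[-0.07, -0.09, -0.22], [0.0002, 0.0003, 0.0236], 60.0], [[0, 0, -0.0], [0, 0, 0.026], 60.0], [[0, 0, -0.0], [0, 0, 0.026], 60.0]]
[248 123  22  23 376] 0.105 [0.502  0.3462 0.1041] [0.502  0.3462 0.1041] [0.0174 0.0173 0.004 ]
[249 179  21  24 384] 0.1048 [0.5512 0.3393 0.1041] [0.5515 0.3392 0.104 ] [0.018  0.0177 0.0044]
```

View pics/w2.png

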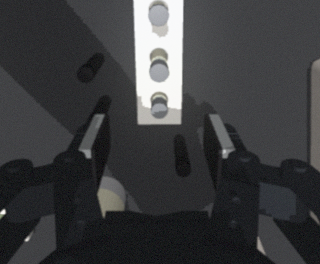

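The crop shows the rack row with the three caps in one column: long at (158,13) and (158,68), short at (158,103). The black tubes are at (90,67) and (182,155), outside the fingers. I'm taking the middle long tube.

Emit:
servo_tool(force=30, moves=[[[0,0,-0.3],[0.0003,-0.0005,0.0236],60],[[0,0,-0.3],[0.0003,-0.0005,0.0236],60],[[0,0,0],[0.0003,-0.0005,0.0236],60],[[0,0,0],[0,0,0.026],60],[[0,0,0],[0,0,0.026],60],[[0,0,0],[0,0,0],60],[[0,0,0],[0,0,0],10],[[0,0,0],[0,0,0],10],[[0,0,0],[0,0,0],10],[[0,0,0],[0,0,0],10],[[0,0,0],[0,0,0],10]])

```text
time: 6.3
ee_pos: [0.552, 0.336, 0.0806]
tcp_rot: [-180.0, -0.1, 172.1]
wrist_force: [-0.3, 1.4, 6.5]
opening: 0.0167
grasp_force: 29.5
```

```bash
python3 go.py 10 .5518 .3388 .21 172 .5545 .083 .21 164.3
```

```text
12 [[[-0.01, -0.02, 0.03], [0.0002, 0.0007, -0.0323], 10.0], [[-0.01, -0.02, 0.03], [0.0002, 0.0007, -0.0323], 10.0], [[-0.01, -0.02, 0.03], [0.0002, 0.0007, -0.0323], 10.0], [[-0.01, -0.02, 0.03], [0.0002, 0.0007, -0.0323], 10.0], [[0, 0, 0.96], [-0.0048, -0.0316, -0.0], 10.0], [[0, 0, 0.96], [-0.0053, -0.0315, -0.0], 10.0], [[0, 0, 0.96], [-0.0058, -0.0314, -0.0], 10.0], [[0, 0, 0.96], [-0.0064, -0.0313, -0.0], 10.0], [[0, 0, 0.96], [-0.0069, -0.0312, -0.0], 10.0], [[0, 0, 0.96], [-0.0074, -0.0311, -0.0], 10.0], [[0, 0, 0.96], [-0.0079, -0.031, -0.0], 10.0], [[0, 0, 0.96], [-0.0085, -0.0308, -0.0], 10.0]]
```

Emit:
servo_tool(moves=[[[0,0,0],[0,0,-0.02],10],[[0,0,0],[0,0,-0.035],10],[[0,0,0],[0,0,-0.035],10],[[0,0,0],[0,0,-0.035],10],[[0,0,-0.9],[0.005,-0.0315,0],10],[[0,0,0],[0,0,0],10]])

```text
time: 6.9
ee_pos: [0.5425, 0.3035, 0.2061]
tcp_rot: [-179.9, -0.1, 173.0]
wrist_force: [0.6, 0.0, -0.8]
opening: 0.0167
grasp_force: 29.5
```

```bash
python3 go.py 10 .5545 .083 .21 164.3
python3 - <<'E'
from h import *
print(get_obs()['opening'],get_obs()['ee_pos'])
p,d,c=shot('side')
for n in ['side']:
    X=get_obs()['ee_pos']; u=px(c,X).astype(int); print(u)
    a=p[max(u[1]-90,0):u[1]+110,max(u[0]-100,0):u[0]+100]; cv2.imwrite('pics/s1.png',cv2.resize(a,None,fx=3,fy=3)[:,:,::-1])
E
```

```text
7 [[[-0.02, -0.01, 1.24], [-0.0055, -0.0311, -0.0005], 10.0], [[-0.02, -0.01, 1.24], [-0.0062, -0.0309, -0.0005], 10.0], [[-0.02, -0.01, 1.24], [-0.0069, -0.0308, -0.0005], 10.0], [[-0.02, -0.01, 1.24], [-0.0075, -0.0306, -0.0005], 10.0], [[-0.02, -0.01, 1.24], [-0.0082, -0.0305, -0.0005], 10.0], [[-0.02, -0.01, 1.24], [-0.0089, -0.0303, -0.0005], 10.0], [[-0.02, -0.01, 1.24], [-0.0095, -0.0301, -0.0006], 10.0]]
0.016673069118898567 [0.54252319 0.30350582 0.20609198]
[172 251]
```

View pics/s1.png

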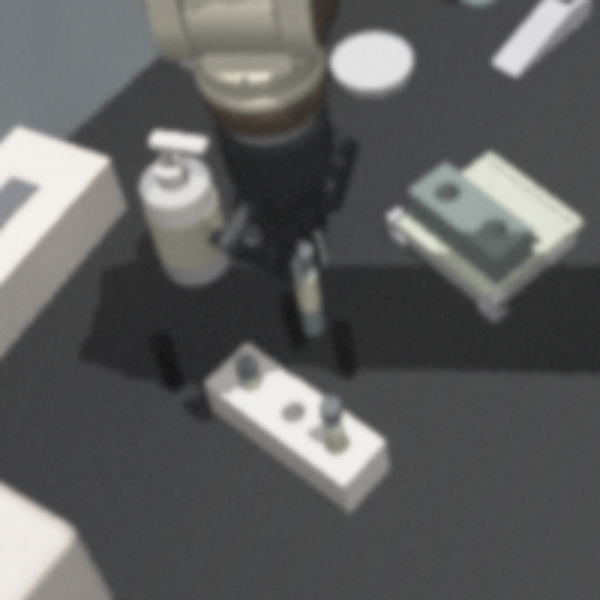

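The side crop shows the tube hanging upright from the fingers at (308,290), the middle hole empty at (293,410), and the short tube at (248,370) still in the rack.

Emit:
servo_tool(moves=[[[0,0,1.25],[-0.0055,-0.031,-0.0005],10],[[0,0,1.25],[-0.006,-0.031,-0.0005],10],[[0,0,1.25],[-0.007,-0.031,-0.0005],10],[[0,0,1.25],[-0.0075,-0.0305,-0.0005],10],[[0,0,1.25],[-0.008,-0.0305,-0.0005],10],[[0,0,1.25],[-0.009,-0.0305,-0.0005],10],[[0,0,1.25],[-0.0095,-0.03,-0.0005],10],[[0,0,0],[0,0,0],10],[[0,0,0],[0,0,0],10]])

```text
time: 7.85
ee_pos: [0.5543, 0.0842, 0.2074]
tcp_rot: [-179.8, -0.2, 164.2]
wrist_force: [0.3, 0.7, -0.1]
opening: 0.0167
grasp_force: 29.5
```

```bash
python3 go.py 10 .5544 .083 .15 164.3 .5544 .083 .1015 164.3
python3 - <<'E'
from h import *
P0=get_obs()['ee_pos']
for n in ['scene','side']:
    p,d,c=shot(n)
    for r in mark_of('tube_long_1',n)[:4]:
        X=w(c,r['xyz']); 
        if r['score']>.2: print(n,round(r['score'],2),X.round(4))
    for r in mark_of('well_a',n)[:3]:
        X=w(c,r['xyz']); 
        if r['score']>.3: print(n,'well',X.round(4))
E
```

```text
4 [[[-0.1, -0.11, -0.04], [-0.0003, -0.0005, 0.0287], 10.0], [[-0.1, -0.11, -0.04], [-0.0003, -0.0005, 0.0287], 10.0], [[0, 0, 0.0], [0, 0, 0.0242], 10.0], [[0, 0, 0.0], [0, 0, 0.0242], 10.0]]
scene 0.65 [0.5043 0.3433 0.0058]
scene 0.5 [0.5514 0.0905 0.1283]
scene 0.28 [0.5134 0.0722 0.0028]
scene well [0.495  0.101  0.0293]
scene well [0.5458 0.0868 0.0304]
side 0.54 [0.5039 0.3482 0.0097]
side 0.41 [0.5552 0.082  0.1337]
side well [0.4918 0.1014 0.0247]
side well [0.554  0.0874 0.0234]
```

Tube and well agree. I'll lower it gently and watch the force.

Emit:
servo_tool(moves=[[[0,0,0],[-0.0003,-0.0004,0.0285],10],[[0,0,0],[-0.0003,-0.0004,0.0285],10],[[0,0,0],[0,0,0.012],10],[[0,0,0],[0,0,0.012],10],[[0,0,0],[0,0,0.012],10],[[0,0,0],[0,0,0.01],10],[[0,0,0],[0,0,0],10]])

```text
time: 8.85
ee_pos: [0.5536, 0.0832, 0.1036]
tcp_rot: [-179.8, -0.3, 164.3]
wrist_force: [-0.7, 0.0, 0.2]
opening: 0.0168
grasp_force: 29.5
```

Emit:
servo_tool(moves=[[[0,0,0],[0,0,0.002],10],[[0,0,0],[0,0,0],10],[[0,0,0],[0,0,0],40],[[0,0,0],[0,0,0],60],[[0,0,0],[0,0,0],60],[[0,0,0],[0,0,-0.03],60],[[0,0,0],[0,0,-0.035],60],[[0,0,0],[0,0,-0.035],60],[[0,0,0],[0,0,0],60]])

```text
time: 9.75
ee_pos: [0.5561, 0.0837, 0.2081]
tcp_rot: [-180.0, 0.2, 164.3]
wrist_force: [0.3, -0.0, 0.3]
opening: 0.0515
grasp_force: 0.0
```

```bash
python3 go.py 60 .5022 .345 .2 172 .5022 .345 .0795 172
python3 - <<'E'
from h import *
p,d,c=shot('wrist')
for n in ['scene','side']:
    p,d,c=shot(n);P=cloud(d,c)
    m=(d>0)&(np.hypot(P[...,0]-.5544,P[...,1]-.083)<.018)&(P[...,2]>.09)&(P[...,2]<.15)
    Q=P[m]; print(n,len(Q),np.percentile(Q[:,2],95) if len(Q) else 0,Q.mean(0).round(4))
E
```

```text
12 [[[0, 0.02, -0.96], [0.0153, 0.0296, 0.0009], 60.0], [[0, 0.02, -0.96], [0.0148, 0.0299, 0.001], 60.0], [[0, 0.02, -0.96], [0.0143, 0.0301, 0.001], 60.0], [[0, 0.02, -0.96], [0.0138, 0.0303, 0.001], 60.0], [[0, 0.02, -0.96], [0.0133, 0.0306, 0.001], 60.0], [[0, 0.02, -0.96], [0.0128, 0.0308, 0.001], 60.0], [[0, 0.02, -0.96], [0.0123, 0.031, 0.001], 60.0], [[0, 0.02, -0.96], [0.0117, 0.0312, 0.001], 60.0], [[0, 0, 0.0], [0, 0, 0.0301], 60.0], [[0, 0, 0.0], [0, 0, 0.0301], 60.0], [[0, 0, 0.0], [0, 0, 0.0301], 60.0], [[0, 0, 0.0], [0, 0, 0.0301], 60.0]]
scene 105 0.12734458656317796 [0.5576 0.0926 0.1124]
side 71 0.12833653276305562 [0.5527 0.0908 0.1145]
```

Its top is at 0.127, so it's on the floor. On to the second tube.

Emit:
servo_tool(moves=[[[0,0,-0.95],[0.0153,0.0296,0.001],60],[[0,0,-0.95],[0.0148,0.03,0.001],60],[[0,0,-0.95],[0.0143,0.03,0.001],60],[[0,0,-0.95],[0.0138,0.0303,0.001],60],[[0,0,-0.95],[0.0133,0.0306,0.001],60],[[0,0,-0.95],[0.0128,0.0308,0.001],60],[[0,0,-0.95],[0.0123,0.031,0.001],60],[[0,0,-0.95],[0.0117,0.0312,0.001],60],[[0,0,0],[0,0,0],60],[[0,0,0],[0,0,0],60]])

```text
time: 10.9
ee_pos: [0.5002, 0.3449, 0.1927]
tcp_rot: [-179.7, -0.3, 172.0]
wrist_force: [-0.1, 0.4, -0.1]
opening: 0.0508
grasp_force: 0.0
```

```bash
python3 go.py 60 .5022 .345 .0795 172
```

```text
4 [[[-0.07, -0.08, -0.01], [-0.0007, 0.0002, 0.0283], 60.0], [[-0.07, -0.08, -0.01], [-0.0006, 0.0002, 0.0283], 60.0], [[-0.07, -0.08, -0.01], [-0.0006, 0.0002, 0.0283], 60.0], [[-0.07, -0.08, -0.01], [-0.0005, 0.0001, 0.0283], 60.0]]
```

Emit:
servo_tool(moves=[[[0,0,0],[-0.0005,0,0.0285],60],[[0,0,0],[-0.0005,0,0.0285],60],[[0,0,0],[-0.0005,0,0.0285],60],[[0,0,0],[-0.0005,0,0.0265],60],[[0,0,0],[0,0,0],60],[[0,0,0],[0,0,0],10],[[0,0,0],[0,0,0],10],[[0,0,0],[0,0,0],10],[[0,0,0],[0,0,0],10],[[0,0,0],[0,0,0],10]])

```text
time: 11.9
ee_pos: [0.5032, 0.3447, 0.0842]
tcp_rot: [-179.9, -0.1, 171.9]
wrist_force: [-0.4, -0.2, 6.3]
opening: 0.0167
grasp_force: 29.6
```

Emit:
servo_tool(moves=[[[0,0,0],[0,0,-0.02],10],[[0,0,0],[0,0,-0.035],10],[[0,0,0],[0,0,-0.035],10],[[0,0,0],[0,0,-0.035],10],[[0,0,0],[0,0,0],10]])

```text
time: 12.4
ee_pos: [0.5042, 0.3454, 0.2133]
tcp_rot: [179.9, 0.1, 171.9]
wrist_force: [-0.4, 0.5, -1.1]
opening: 0.0167
grasp_force: 29.4
```

```bash
python3 go.py 10 .4928 .1002 .21 164.3
```

```text
8 [[[0.02, 0.02, 0.95], [-0.0029, -0.0305, 0.0003], 10.0], [[0.02, 0.02, 0.95], [-0.0034, -0.0305, 0.0004], 10.0], [[0.02, 0.02, 0.95], [-0.0039, -0.0304, 0.0004], 10.0], [[0.02, 0.02, 0.95], [-0.0044, -0.0304, 0.0004], 10.0], [[0.02, 0.02, 0.95], [-0.0049, -0.0303, 0.0004], 10.0], [[0.02, 0.02, 0.95], [-0.0054, -0.0302, 0.0004], 10.0], [[0.02, 0.02, 0.95], [-0.0059, -0.0301, 0.0004], 10.0], [[0.02, 0.02, 0.95], [-0.0064, -0.03, 0.0004], 10.0]]
```

Emit:
servo_tool(moves=[[[0,0,0.95],[-0.003,-0.0305,0],10],[[0,0,0.95],[-0.0034,-0.0305,0],10],[[0,0,0.95],[-0.004,-0.0305,0],10],[[0,0,0.95],[-0.0044,-0.0304,0],10],[[0,0,0.95],[-0.005,-0.0303,0],10],[[0,0,0.95],[-0.0054,-0.0302,0],10],[[0,0,0.95],[-0.006,-0.03,0],10],[[0,0,0.95],[-0.0064,-0.03,0],10],[[0,0,0],[0,0,0],10],[[0,0,0],[0,0,0],10]])

```text
time: 13.4
ee_pos: [0.4918, 0.0989, 0.208]
tcp_rot: [-179.8, -0.2, 164.2]
wrist_force: [-0.0, -0.4, -0.1]
opening: 0.0168
grasp_force: 29.5
```

```bash
python3 go.py 10 .4928 .1002 .106 164.3
```

```text
3 [[[-0.06, -0.06, -0.03], [-0.0003, 0.0006, 0.034], 10.0], [[-0.06, -0.06, -0.03], [-0.0003, 0.0006, 0.034], 10.0], [[-0.06, -0.06, -0.03], [-0.0003, 0.0005, 0.034], 10.0]]
```

Emit:
servo_tool(moves=[[[0,0,0],[-0.0003,0.0005,0.0285],10],[[0,0,0],[-0.0003,0.0005,0.0285],10],[[0,0,0],[0,0.0003,0.012],10],[[0,0,0],[0,0,0.012],10],[[0,0,0],[0,0,0.012],10],[[0,0,0],[0,0,0.008],10],[[0,0,0],[0,0,0.002],10],[[0,0,0],[0,0,0],10]])

```text
time: 14.2
ee_pos: [0.4923, 0.1001, 0.1051]
tcp_rot: [-179.8, -0.2, 164.3]
wrist_force: [-0.4, -0.2, 0.5]
opening: 0.0166
grasp_force: 29.5
```

Emit:
servo_tool(moves=[[[0,0,0],[0,0,0],40],[[0,0,0],[0,0,0],55],[[0,0,0],[0,0,0],55],[[0,0,0],[0,0,-0.03],55],[[0,0,0],[0,0,-0.035],55],[[0,0,0],[0,0,-0.035],55],[[0,0,0],[0,0,-0.02],55],[[0,0,0],[0,0,0],60]])

```text
time: 15.0
ee_pos: [0.4938, 0.1006, 0.2284]
tcp_rot: [-179.9, 0.1, 164.3]
wrist_force: [-0.6, -0.4, -0.7]
opening: 0.0511
grasp_force: 0.0
```

```bash
python3 go.py 80 .595 -.28 .23 79
python3 - <<'E'
from h import *
for n in ['scene','side']:
    p,d,c=shot(n);P=cloud(d,c)
    for x,y in [(.5544,.083),(.4928,.1002)]:
        m=(d>0)&(np.hypot(P[...,0]-x,P[...,1]-y)<.018)&(P[...,2]>.09)&(P[...,2]<.15)
        Q=P[m]; print(n,len(Q),np.percentile(Q[:,2],95) if len(Q) else 0)
E
```

```text
12 [[[0, 0.01, 7.11], [-0.0167, -0.0282, -0.0001], 80.0], [[0, 0.01, 7.11], [-0.0201, -0.026, -0.0001], 80.0], [[0, 0.01, 7.11], [-0.0231, -0.0233, -0.0001], 80.0], [[0, 0.01, 7.11], [-0.0258, -0.0202, -0.0001], 80.0], [[0, 0.01, 7.11], [-0.0281, -0.0169, -0.0001], 80.0], [[0, 0.01, 7.11], [-0.03, -0.0133, -0.0001], 80.0], [[0, 0.01, 7.11], [-0.0314, -0.0095, -0.0001], 80.0], [[0, 0.01, 7.11], [-0.0324, -0.0055, -0.0001], 80.0], [[0, 0.01, 7.11], [-0.0328, -0.0015, -0.0001], 80.0], [[0, 0.01, 7.11], [-0.0327, 0.0026, -0.0001], 80.0], [[0, 0.01, 7.11], [-0.0321, 0.0066, -0.0001], 80.0], [[0, 0.01, 7.11], [-0.0311, 0.0106, -0.0001], 80.0]]
scene 97 0.12682154013019087
scene 97 0.12672960749576898
side 75 0.12883123628909637
side 75 0.12813626320709384
```

Both tubes are seated. Next, the wedge.

Emit:
servo_tool(moves=[[[0,0,7.1],[-0.0167,-0.028,0],60],[[0,0,7.1],[-0.02,-0.026,0],60],[[0,0,7.1],[-0.023,-0.0233,0],60],[[0,0,7.1],[-0.0258,-0.02,0],60],[[0,0,7.1],[-0.028,-0.017,0],60],[[0,0,7.1],[-0.03,-0.0133,0],60],[[0,0,7.1],[-0.0314,-0.0095,0],60],[[0,0,7.1],[-0.0324,-0.0055,0],60],[[0,0,7.1],[-0.0328,-0.0015,0],70],[[0,0,7.1],[-0.0327,0.0026,0],70],[[0,0,7.1],[-0.032,0.0066,0],70],[[0,0,7.1],[-0.031,0.0106,0],70]])

```text
time: 16.3
ee_pos: [0.5937, -0.2807, 0.2237]
tcp_rot: [-179.7, 0.2, 78.8]
wrist_force: [0.5, 0.0, -0.0]
opening: 0.0598
grasp_force: 0.0
```

Emit:
servo_tool(moves=[[[0,0,0],[0,0,0],70],[[0,0,0],[0,0,0],70]])

```text
time: 16.5
ee_pos: [0.5934, -0.2798, 0.2234]
tcp_rot: [-179.6, 0.1, 79.1]
wrist_force: [-0.5, 0.0, 0.9]
opening: 0.0603
grasp_force: 0.0
```

```bash
python3 b.py w3.png wedge wedge_toe beaker
python3 - <<'E'
from rect import *
z=np.load('last.npz'); c={'R':z['R'],'t':z['t'],'camera_matrix':z['K']}; P=cloud(z['d'],c)
Z=P[...,2]; ok=z['d']>0
print('grip',rect(P,ok&(Z>.074)&(Z<.09),(.598,-.267),.04))
print('all',rect(P,ok&(Z>.0015)&(Z<.04),(.61,-.2),.09))
print('heel',rect(P,ok&(Z>.026)&(Z<.038),(.6,-.26),.06))
E
```

```text
cam in tool [ 0.075  0.001 -0.141] axis in tool [-0.3   0.    0.96] pos [ 0.609 -0.206  0.364] [ 0.593 -0.28   0.223] [-1.7962e+02  1.3000e-01  7.9080e+01] [-25.  21.  28.  97.  -0.  76.]
wedge 0.62 [ 0.5997 -0.2648 -0.0035] [259. 152.]
wedge_toe 0.93 [ 0.6215 -0.1453  0.0037] [259.  48.]
beaker 0.7 [ 7.117e-01 -2.524e-01 -5.000e-04] [346. 126.]
grip (568, array([ 600.5, -264.5]), array([26.1, 21.7]), 78.95, np.float64(0.0795), array([ 0.6005, -0.2641]))
all (3301, array([ 642.9, -221.6]), array([139.5, 104.3]), 79.69, np.float64(0.0196), array([ 0.6126, -0.2053]))
heel (999, array([ 602.3, -252.7]), array([63.5, 35.7]), 79.98, np.float64(0.0308), array([ 0.6036, -0.2457]))
```

View pics/w3.png

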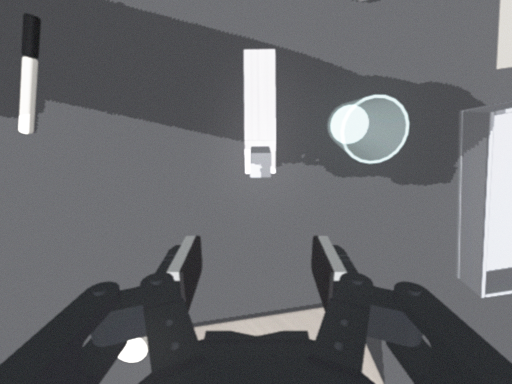

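The wrist picture shows the wedge straight ahead: grip at (260,165), toe at (260,48). The beaker is to its right at (370,130) and the marker is at the far left.

```bash
python3 go.py 70 .6003 -.2648 .12 79.4 .6003 -.2648 .045 79.4
python3 - <<'E'
from h import *
p,d,c=shot('scene'); P=cloud(d,c)
m=(d>0)&(P[...,2]>.06)&(P[...,2]<.2)&(abs(P[...,0]-.6)<.1)&(P[...,1]<-.29)&(P[...,1]>-.5)
Q=P[m]; print(len(Q), Q[:,1].max(), np.percentile(Q[:,1],[50,90,99]))
E
```

```text
7 [[[-0.05, 0.04, -0.05], [0.0037, 0.0011, 0.0264], 70.0], [[-0.05, 0.04, -0.05], [0.0037, 0.001, 0.0264], 70.0], [[-0.05, 0.04, -0.05], [0.0037, 0.001, 0.0264], 70.0], [[-0.05, 0.04, -0.05], [0.0037, 0.001, 0.0264], 70.0], [[0, 0, 0.0], [0, 0, 0.025], 70.0], [[0, 0, 0.0], [0, 0, 0.025], 70.0], [[0, 0, 0.0], [0, 0, 0.025], 70.0]]
2 -0.49910198201864536 [-0.49944897 -0.49917138 -0.49910892]
```

Clear behind.

Emit:
servo_tool(force=40, moves=[[[0,0,0],[0.0037,0.001,0.0264],70],[[0,0,0],[0.0037,0.001,0.0264],70],[[0,0,0],[0.0037,0.001,0.0264],70],[[0,0,0],[0.0037,0.001,0.0264],70],[[0,0,0],[0,0,0.025],70],[[0,0,0],[0,0,0.025],70],[[0,0,0],[0,0,0.02],70],[[0,0,0],[0,0,0],70],[[0,0,0],[0,0,0],70]])

```text
time: 17.65
ee_pos: [0.5999, -0.2657, 0.0505]
tcp_rot: [-179.8, 0.2, 79.1]
wrist_force: [0.7, -0.4, 0.7]
opening: 0.0596
grasp_force: 0.0
```

```bash
python3 go.py 70 .6003 -.2648 .045 79.4
```

```text
1 [[[-0.2, 0.18, -0.27], [0.0009, 0.0003, 0.0055], 70.0]]
```

Emit:
servo_tool(moves=[[[0,0.2,-0.3],[0.001,0,0.0045],70],[[0,0,0],[0,0,0],30],[[0,0,0],[0,0,0],15],[[0,0,0],[0,0,0],15],[[0,0,0],[0,0,0],15],[[0,0,0],[0,0,0],15]])

```text
time: 18.25
ee_pos: [0.6003, -0.2653, 0.0459]
tcp_rot: [-179.8, -0.0, 79.4]
wrist_force: [-0.8, 0.3, 4.2]
opening: 0.0217
grasp_force: 42.3
```

```bash
python3 go.py 15 .4628 -.1251 .0468 74.33
```

```text
6 [[[-0.03, 0, 0.84], [0.0187, -0.0268, -0.0001], 15.0], [[-0.03, 0, 0.84], [0.0183, -0.0271, -0.0001], 15.0], [[-0.03, 0, 0.84], [0.0179, -0.0274, -0.0001], 15.0], [[-0.03, 0, 0.84], [0.0175, -0.0276, -0.0001], 15.0], [[-0.03, 0, 0.84], [0.0171, -0.0279, -0.0001], 15.0], [[-0.03, 0, 0.84], [0.0167, -0.0281, -0.0001], 15.0]]
```

Emit:
servo_tool(moves=[[[0,0,0.8],[0.0187,-0.0268,0],15],[[0,0,0.8],[0.0183,-0.027,0],15],[[0,0,0.8],[0.018,-0.0274,0],15],[[0,0,0],[0,0,0],15]])

```text
time: 18.65
ee_pos: [0.5294, -0.1934, 0.046]
tcp_rot: [-179.8, -0.0, 77.0]
wrist_force: [1.1, -0.4, -2.0]
opening: 0.0215
grasp_force: 41.8
```

```bash
python3 go.py 15 .4628 -.1251 .0462 74.33
```

```text
3 [[[-0.08, 0, 0.9], [0.0172, -0.0268, 0.0001], 15.0], [[-0.08, 0, 0.9], [0.0168, -0.027, 0.0], 15.0], [[-0.08, 0, 0.9], [0.0163, -0.0273, -0.0], 15.0]]
```

Emit:
servo_tool(moves=[[[0,0,0.9],[0.017,-0.0268,0],15],[[0,0,0.9],[0.0168,-0.027,0],15],[[0,0,0.9],[0.0163,-0.0273,0],15],[[0,0,0],[0,0,0],15],[[0,0,0],[0,0,0],15]])

```text
time: 19.15
ee_pos: [0.4651, -0.1272, 0.0461]
tcp_rot: [-179.8, 0.0, 74.3]
wrist_force: [0.0, -0.3, -2.0]
opening: 0.0216
grasp_force: 41.8
```

```bash
python3 go.py 15 .4628 -.1251 .0462 74.33; python3 b.py w4.png wedge_toe front_edge
python3 - <<'E'
from rect import *
z=np.load('last.npz'); c={'R':z['R'],'t':z['t'],'camera_matrix':z['K']}; P=cloud(z['d'],c)
Z=P[...,2]; ok=z['d']>0; S=np.array([.5168,.0675]); x=np.array([.2701,.9628]); y=np.array([-x[1],x[0]])
Q=P[ok&(Z>.0015)&(Z<.02)]; q=Q[:,:2]-S; X=q@x;Y=q@y
m=(X>-.13)&(X<-.067)&(abs(Y)<.04); print('toe X max',np.percentile(X[m],[90,98,100]),'Y',np.percentile(Y[m],[1,50,99]))
Q=P[ok&(Z>.021)&(Z<.03)]; q=Q[:,:2]-S; X=q@x;Y=q@y
m=(X>-.075)&(X<0)&(abs(Y)<.08); print('plate',np.percentile(X[m],[0,1]),np.percentile(Y[m],[1,99]),np.median(Q[:,2]))
E
```

```text
1 [[[-0.16, 0.01, 0.01], [0.0014, -0.0028, -0.0001], 15.0]]
cam in tool [ 0.075  0.001 -0.141] axis in tool [-0.3  -0.    0.96] pos [ 0.486 -0.055  0.187] [ 0.465 -0.127  0.046] [-1.7984e+02  1.0000e-02  7.4340e+01] [-15.  -4. -19.  75.  -0.  90.]
wedge_toe 0.73 [ 0.5003 -0.0085  0.0019] [259.  16.]
toe X max [-0.08603088 -0.08208119 -0.07159495] Y [-0.02097932 -0.00372533  0.01408806]Traceback (most recent call last):
  File "<stdin>", line 7, in <module>
    return _quantile_unchecked(
        a, q, axis, out, overwrite_input, method, keepdims, weights)
    return _ureduce(a,
                    func=_quantile_ureduce_func,
    ...<5 lines>...
                    overwrite_input=overwrite_input,
                    method=method)
    r = func(a, **kwargs)
    result = _quantile(arr,
                       quantiles=q,
    ...<2 lines>...
                       out=out,
                       weights=wgt)
    slices_having_nans = np.isnan(arr[-1, ...])
                                  ~~~^^^^^^^^^
IndexError: index -1 is out of bounds for axis 0 with size 0
```

View pics/w4.png

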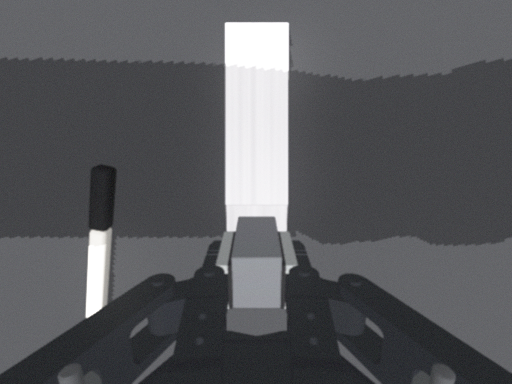

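The picture shows the wedge held straight, with its toe edge at (257,24). The carrier is just out of view above, and the marker is clear at (100,240). I'll slide it in.

Emit:
servo_tool(moves=[[[0,0,0],[0.014,-0.001,0],15],[[0,0,0],[0.014,-0.001,0],15],[[0,0,0],[0.014,-0.001,0],15],[[0,0,0],[0.012,0,0],15],[[0,0,0],[0,0,0],15]])

```text
time: 19.8
ee_pos: [0.4767, -0.0725, 0.0457]
tcp_rot: [-179.8, -0.0, 74.4]
wrist_force: [0.7, 0.5, -2.4]
opening: 0.0219
grasp_force: 41.7
```

```bash
cat > f.py <<'E'
from h import *
o=get_obs(); S=np.array([.5168,.0675]); x=np.array([.2701,.9628]); y=np.array([-x[1],x[0]])
q=o['ee_pos'][:2]-S; print('stand x,y',q@x,q@y,'z',o['ee_pos'][2],'F',o['wrist_force'],o['tcp_rot'],o['grasp_force'])
for n in ['scene','side']:
    p,d,c=shot(n); P=cloud(d,c); q=P[...,:2]-S; X=q@x;Y=q@y
    m=(d>0)&(X>-.060)&(X<-.045)&(abs(Y)<.06)&(P[...,2]>.018)&(P[...,2]<.045)
    m2=(d>0)&(X>.002)&(X<.01)&(abs(Y)<.055)&(P[...,2]>.055)&(P[...,2]<.08)
    print(n,'front plate z',m.sum(),np.median(P[m][:,2]).round(4),'block front z',np.median(P[m2][:,2]).round(4))
E
python3 f.py
```

```text
stand x,y -0.1455778259127605 0.0008059788859170616 z 0.04573337576239278 F [ 0.69133941  0.46988043 -2.42022387] [-1.79771344e+02 -1.47150827e-02  7.44212592e+01] 41.72331690788269
scene front plate z 133 0.0257 block front z 0.065
side front plate z 150 0.027 block front z 0.0668
```

Emit:
servo_tool(moves=[[[0,0,0],[0.004,0,0],15],[[0,0,0],[0.004,0,0],15],[[0,0,0],[0.004,0,0],15],[[0,0,0],[0.003,0,0],15],[[0,0,0],[0,0,0],15],[[0,0,0],[0,0,0],15]])

```text
time: 20.5
ee_pos: [0.4805, -0.0595, 0.0458]
tcp_rot: [-179.8, -0.0, 74.3]
wrist_force: [0.6, -0.2, -4.3]
opening: 0.0216
grasp_force: 41.6
```

```bash
python3 f.py
```

```text
stand x,y -0.13208217788377416 0.0006278067139283107 z 0.04579850478900193 F [ 0.61017341 -0.18979868 -4.25637909] [-1.79785404e+02 -3.22917926e-02  7.43049818e+01] 41.616153717041016
scene front plate z 133 0.0285 block front z 0.0667
side front plate z 154 0.0303 block front z 0.0686
```

Emit:
servo_tool(moves=[[[0,0,0],[0.003,0,0],15],[[0,0,0],[0.002,0,0],15],[[0,0,0],[0,0,0],15],[[0,0,0],[0,0,0],15],[[0,0,0],[0,0,0],15]])

```text
time: 21.1
ee_pos: [0.4818, -0.0548, 0.0459]
tcp_rot: [-179.8, -0.0, 74.3]
wrist_force: [0.1, -1.3, -3.6]
opening: 0.0214
grasp_force: 41.7
```

```bash
python3 f.py; python3 - <<'E'
from h import *
p,d,c=shot('scene'); u=px(c,[.5,.0,.03]).astype(int)
cv2.imwrite('pics/fin.png',cv2.resize(p[u[1]-80:u[1]+90,u[0]-100:u[0]+120],None,fx=3.4,fy=3.4,interpolation=2)[:,:,::-1])
E
```

```text
stand x,y -0.12724814435007056 0.0006655154461948821 z 0.045853518982532274 F [ 0.09637709 -1.32045236 -3.58902183] [-1.79784522e+02 -1.62356501e-02  7.42975954e+01] 41.68562293052673
scene front plate z 133 0.0305 block front z 0.0678
side front plate z 158 0.0313 block front z 0.0694
```

View pics/fin.png

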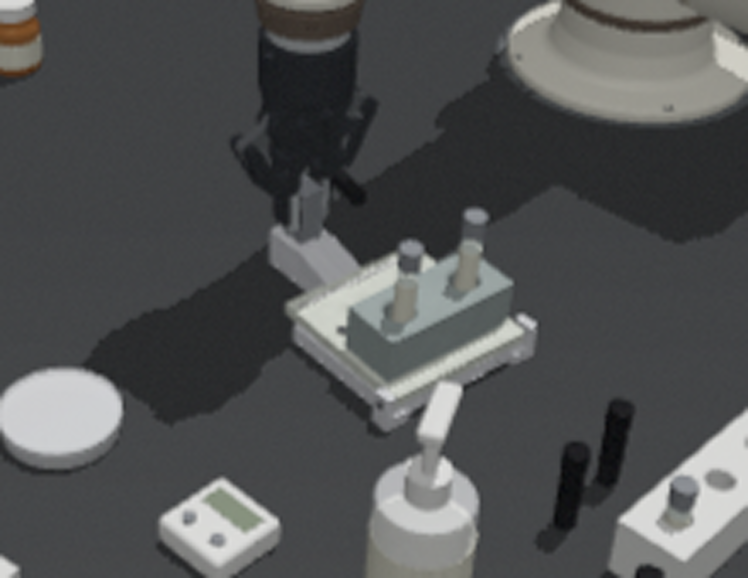

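The picture shows the wedge gripped at (310,210) and holding the carrier up, by about 5 mm at the front edge. Both tubes are in the wells at (408,280) and (470,250), and the short tube is in the rack at (683,500). Handing in.

```bash
python3 -c "
from workcell import *
print(job_done())"
```

```text
the job is handed in; nothing more can be done
None
```

The job is handed in, and no verdict came back: both long tubes are on the well floors, the gripped wedge holds the carrier's front edge up by about 5 mm (measured), and the short tube is still in the rack.

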